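# Loosen two cast candles in the tipping cradle and show the taller one's foot to the camera

### The arm

A 7-joint arm with a two-finger parallel gripper is mounted at the origin on the work surface. World frame = base frame: x ahead of the robot, y to its left, z up, the work surface at z = 0. Lengths are in m, angles in rad, forces in N, time in s.
With the tool pointing down it reaches from about 0.425 to 0.925 m from the base axis. Payload 6.8 kg.
Tool frame: the origin (TCP) lies at the very end of the fingers, on their centre line; the grasp point (between the pads) lies 19 mm behind it; z points along the fingers, y is the line along which they close (so a half turn about z gives the same grasp; the last joint's range is limited). The gripper opens to 85 mm and grips with 20 to 120 N. Pads are 22 mm wide; open, the fingers measure 114 mm over their backs; the gripper's body (76 mm by 85 mm) begins 54 mm behind the grasp point. The pads swing forward as they close: fully open they stand 13 mm farther back than shut.
Start: joints at [-1.361, 0.477, 0.022, 1.555, -0.011, 1.109, -0.083], TCP at [0.211, 0.641, 0.231] pointing down, gripper open.
Joint ranges: [-2.96, 2.96], [-0.34, 2.1], [-1.41, 1.46], [0.24, 2.44], [-1.37, 4.51], [0.17, 1.92], [-2.96, 2.96]. Speed limits (rad/s): [2.39, 2.39, 3.14, 3.14, 3.14, 3.14, 3.14].

### API

Orientations are given as a rotation vector (axis times angle).
In Python, from cell import arm gives the robot as it stands. The module is installed in compiled form; this text tells all that it offers.
- The arm moves only by the shell command python3 -m creep 'ROWS'. ROWS is JSON, a list of rows, each an object of numbers: "dx", "dy", "dz": the shift along the tool's x, y, z in cm; "ax", "ay", "az": the turn, a rotation vector about the tool's x, y, z in degrees; "jaw": the opening, from 0 (shut) to 1 (fully open). In form: [{"dx": .., "dy": .., "dz": .., "ax": .., "ay": .., "az": .., "jaw": ..}, ...]. A call has 1 to 20 rows; each row is the pose to reach, as a shift and turn from the pose commanded when the call began, along the tool's axes at that moment; what a row does not reach only later rows make up. A row lasts 1/8 s, in which the tool goes at most 62.5 mm and 10.7 degrees, less where a joint would pass 70% of its speed; a pose out of reach is approached as far as the arm can. A call with a gripper value outside its range is refused whole. The fingers move at their own pace and stop on an object; the grip force is fixed at half the most. Time passes only in rows, so rows that repeat a pose let the fingers close. It gives the time, the measured TCP pose, the force, the opening and the grip force at its end, in the units of the state.
- arm.get_state(): the state, without advancing time (a new reading comes with each control period).
- arm.grab_frame(name): name is "side" or "top" or "wrist"; returns (picture, depth): 400x640x3 uint8, blue, green, red; 400x640 float32, m along the optical axis (not along the pixel's ray), 0 where there is no reading.
- arm.camera_params(name): a dict with "fx", "fy", "cx", "cy" (pixels), "view" (4x4, takes a point from world to camera coordinates). Camera axes: x right, y down, z forward; pixel columns grow to the right and rows downward; lengths in m; the calibration is good to about 2 mm. The wrist camera is an equidistant fisheye: a pixel r from the principal point sees the ray r / f radians off the axis. A picture is of the moment at which its call begins: read the wrist's pose just before it. camera_params takes no time and is no camera call; for the wrist camera it gives the pose at the moment of the call.
- arm.hand_in(): hands the job in; it is judged then, once.
The state is a dict: "time": time; "joint_pos": joint angles; "joint_velocities": joint speeds; "effort": joint torques, N m; "position": TCP position; "eef_rot": TCP orientation; "contact_force": force on the tool from outside, world axes, zero at the start; "torque": the same for the moment, N m; "gripper_width": opening from 0.0 (shut) to 1.0 (fully open); "grasp_force": force on a finger pad.
Only numpy, scipy, OpenCV 4.12 (cv2) and the standard library are available. Lean on these libraries where they do the work, as an engineer would, in place of code of your own. Each camera call takes 0.05 s, during which the arm holds its last target. There are 200 camera calls.

### The job

Two cast candles stand in the steel cups of the tipping cradle. Loosen them: lift the cradle's bar until its tray is tipped to about 35 degrees (never past 45), keep it there for a second with the candles in their cups, and lower it until it is fully level again. Then draw the taller candle out of its cup, leave the shorter one in its own and the other things on the table where they are, and finish holding the taller candle still in the air, with its flat foot facing the inspection camera's lens squarely, centred in front of it and 100 mm away: the program ends while the gripper still holds the candle there.

Things in the scene. Friction and masses are not known exactly. Their poses are not given: they have to be found in the camera images.
- tray (a joint): tilt of the cradle's tray, rad: 0 level (rests on its stop), positive when the bar at its near side has been lifted; 35 degrees is 0.61, range 0 to 0.95. Some friction and its own weight resist, together about 5 N at the bar; when let go it may sink back
- tray_bar (a point): middle of the lifting bar: level round steel bar, 12 mm thick, 120 mm long, along this point's y, joined to the tray at its ends only, so free for a pinch from above (fingers closing along x). 50 mm above the table when level; moves on an arc of radius 157 mm about the hinge. Axes turn with the tray: x towards cups and hinge, z up when level. Cup axes at x = 95, y = +50 and -50 mm
- tray_axis (a point): middle of the tray's hinge axis, which lies along this point's y, 28 mm above the table at the cradle's far side; fixed to the cradle's base (plate 150 x 250 mm). With the tray level the bar is at x = -155, z = +22 mm of this point; x points away from the bar, z up
- tall_mid (a point): centre of the taller candle, a plain cream wax cylinder 47 mm across, 125 mm high, about 190 g; z from foot to wick. It stands loosely (2 mm play all round) in one of two steel cups, 57 mm across outside, 60 mm high, 55 mm deep: with the tray level its foot is 35 mm above the table, the cup's rim 90, its top 160 mm. Which cup varies
- tall_foot (a point): centre of the taller candle's flat lower end, 62.5 mm below point tall_mid along the candle; z as there
- tall: the taller candle again, with its origin at the centre of its foot, z from foot to wick
- short_mid (a point): centre of the shorter candle: the same wax and width (47 mm) but 95 mm high, in the other cup, top at 130 mm above the table; it stays in its cup
- short: the shorter candle again, with its origin at the centre of its foot, z from foot to wick
- lens: the inspection camera's lens, fixed: origin at the centre of its front glass, 100 mm above the table; z points out of the lens along its line of sight, 60 degrees above level and leaning roughly towards the robot; x is square to it in the same upright plane, y level. A white ring 62 mm across surrounds it
- camera: the camera's fixed stand, a 110 x 90 mm foot plate, which carries the lens; origin under the lens on the table
- tumbler_mid (a point): clear glass tumbler, 68 mm across, 85 mm high, point at half height; leave alone
- stub_mid (a point): short thick cream candle standing on the table, 60 mm across, 60 mm high, point at its centre; leave alone
- pitcher_mid (a point): white enamel mug-shaped pitcher, 110 mm across without its handle, 130 mm high, point at half height; leave alone
- spray_mid (a point): spray can, 56 mm across, 140 mm high, point at half height; leave alone
- dish_mid (a point): white saucer, 100 mm across, 25 mm high, point at half height; leave alone
- spatula_grip (a point): spatula lying on the table, point on its handle; leave alone
- papercup_mid (a point): paper-white cup, 72 mm across, 80 mm high, point at half height; leave alone
Things that resemble listed ones, but are neither listed nor needed, are in the scene too. Leave any purple or red look-alike of the tall alone.

How it is judged:
On the way, in this order (a step that is already met when the one before it is completed fails the run):
1. the tray is held at 35 degrees, give or take 6, with both candles in their cups (value of joint tray between 0.506 and 0.716 rad and z of tall_mid in the frame of tray_bar below 0.07 m and z of short_mid in the frame of tray_bar below 0.055 m), for 0.5 s.
2. the tray is level again with both candles in their cups (value of joint tray below 0.04 rad and z of tall_mid in the frame of tray_bar below 0.07 m and z of short_mid in the frame of tray_bar below 0.055 m), for 0.2 s.
3. the taller candle is out of its cup, in the fingers (height (world z) of tall_foot above 0.095 m and contact force between tall and the fingers above 1 N), for 0.1 s.
At the end, for the whole second after the job is handed in: Gripper holds the tall candle still, clear of the camera: foot centre 80-120 mm out along the lens axis, within 20 mm of it each way, candle axis within 0.2 rad of it, candle centre over 200 mm up; tray within 0.05 rad of level; short candle at rest upright in its cup (x of tall_foot in the frame of lens between -0.02 and 0.02 m and y of tall_foot in the frame of lens between -0.02 and 0.02 m and z of tall_foot in the frame of lens between 0.08 and 0.12 m and angle between the z axis of tall and the z axis of lens, either way round below 0.2 rad and height (world z) of tall_mid above 0.2 m and contact force between tall and the fingers above 1 N and contact force between tall and camera below 0.2 N and linear speed of each of tall, short below 0.03 m/s and angular speed of tall below 0.25 rad/s and value of joint tray below 0.05 rad and z of short_mid in the frame of tray_bar below 0.05 m and angle between short's own z axis and vertical below 0.15 rad); the arm keeps its last pose, push and grip.
It fails at once if the tray is tipped past 46 degrees (value of joint tray above 0.803 rad).
It fails at once if the shorter candle is pulled out of its cup (z of short_mid in the frame of tray_bar above 0.075 m).
It fails at once if another thing on the table is moved more than 30 mm (distance of any of tumbler_mid, stub_mid, pitcher_mid, spray_mid, dish_mid, spatula_grip, papercup_mid from where it was at the start of the episode above 0.03 m).
It also fails if it takes over 58 s, if anything falls off the work surface, if the arm or the gripper's body presses on something with over 40 N, if the wrist force passes 120 N, or if a joint passes its speed limit or range.

## Working session

There is one attempt and no reset: what is moved stays moved. The work goes in short steps, Python scripts to look and compute and a shell command to move; the robot and the scene stay as the last step left them, time stands still between calls to the robot, and variables do not carry over. Pictures are saved under pics/ and viewed, at most 10 in all, crops included, and the job is handed in when it is done.

```bash
mkdir -p pics; cat > h.py <<'E'
import numpy as np, cv2
from scipy.spatial.transform import Rotation as R
from cell import arm
def grab(n):
    p=arm.camera_params(n); im,d=arm.grab_frame(n); np.savez(f'{n}.npz',im=im,d=d,**{k:np.array(v) for k,v in p.items()}); return im,d,p
def load(n):
    z=np.load(f'{n}.npz'); return z['im'],z['d'],z
def cloud(d,p):
    v,u=np.mgrid[:d.shape[0],:d.shape[1]]
    c=np.stack([(u-p['cx'])/p['fx']*d,(v-p['cy'])/p['fy']*d,d,np.ones_like(d)],-1)
    W=(c@np.linalg.inv(np.array(p['view'])).T)[...,:3]; W[d==0]=np.nan; return W
E
python3 - <<'E'
from h import *
for n in('top','side'):
    im,d,p=grab(n); cv2.imwrite(f'pics/{n}0.png',im); print(n,np.round(np.linalg.inv(p['view']),3).tolist(),p['fx'])
print(arm.get_state())
E
```

```text
top [[-0.006, -0.982, 0.19, 0.354], [-1.0, 0.006, -0.002, -0.012], [0.001, -0.19, -0.982, 1.312], [0.0, 0.0, 0.0, 1.0]] 452.3869709142032
side [[0.963, -0.203, 0.178, 0.415], [-0.27, -0.76, 0.592, -0.687], [0.015, -0.618, -0.786, 0.964], [0.0, 0.0, 0.0, 1.0]] 388.5185038601648
{'time': 0.1, 'joint_pos': array([-1.36109561,  0.47772862,  0.02236913,  1.55635129, -0.01147746,
        1.10932664, -0.08313816]), 'joint_velocities': array([-0.00076555, -0.00276613,  0.00096516, -0.00259674,  0.00259832,
       -0.00077276, -0.00018862]), 'effort': array([ 3.82765284e-03, -5.97757101e+01,  1.61367293e+00, -2.81956530e+01,
        1.28193595e-02,  4.97792324e-03, -3.26423492e-05]), 'position': array([0.21078646, 0.64067306, 0.23041653]), 'eef_rot': array([-4.97133177e-01, -3.10189492e+00,  2.64147435e-03]), 'contact_force': array([ 0.0377924 , -0.43123545,  0.01799758]), 'torque': array([-0.0074598 , -0.01132261,  0.01089397]), 'grasp_force': 0.0, 'gripper_width': 0.9974934387312995}
```

View pics/top0.png

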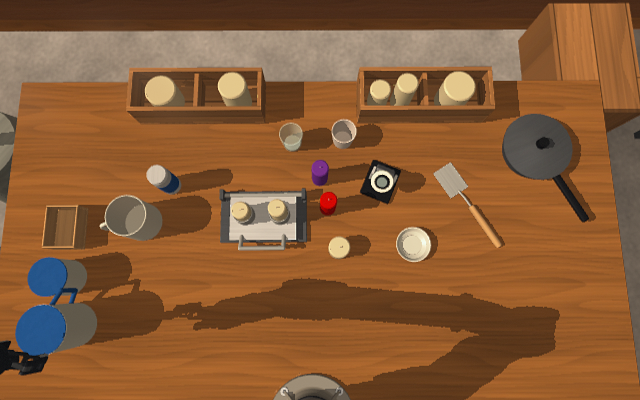

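View pics/side0.png

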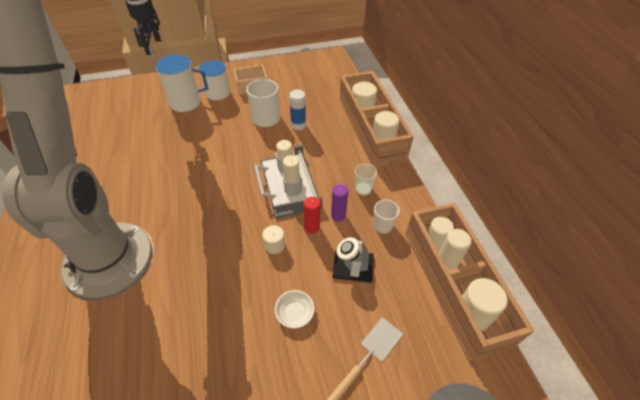

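Top view: cradle with its bar at (262,243) and cream candles at (242,211) and (278,210). The lens ring is at (381,182), with purple (320,172) and red (328,203) look-alikes. The stub is at (339,247) and other cream candles sit in crates at the back. I'll use depth to measure which cradle candle is taller.

```bash
python3 - <<'E'
from h import *
im,d,p=load('top'); W=cloud(d,p)
def reg(u0,u1,v0,v1,zlo,zhi):
    P=W[v0:v1,u0:u1].reshape(-1,3); P=P[(P[:,2]>zlo)&(P[:,2]<zhi)]; return P
for nm,a in dict(cL=(228,262,195,228),cR=(262,296,195,228)).items():
    P=reg(*a,0.1,0.2); zt=np.percentile(P[:,2],90); Q=P[P[:,2]>zt-.01]
    c,r=cv2.minEnclosingCircle(Q[:,:2].astype(np.float32)); print(nm,zt.round(4),len(Q),Q.mean(0).round(4),np.round(c,4),round(r,4))
for nm,a in dict(purple=(305,335,155,190),red=(315,342,188,220),stub=(322,356,230,265),cam=(355,405,155,205),spray=(140,185,160,198),pit=(98,165,190,243),tumb=(275,306,118,155),pc=(328,360,115,150)).items():
    P=reg(*a,0.02,0.3); print(nm,P.min(0).round(3),P.max(0).round(3))
# bar
P=reg(236,290,232,252,0.035,0.065); print('bar',len(P),P.mean(0).round(4),P.min(0).round(4),P.max(0).round(4))
c,s,ang=cv2.minAreaRect(P[:,:2].astype(np.float32)); print(c,s,ang)
# tray/base
P=reg(210,320,180,255,0.012,0.2); print('cradle',cv2.minAreaRect(P[:,:2].astype(np.float32)))
# ring white
m=im.min(2)>150; v,u=np.where(m[160:205,355:405]); P=W[v+160,u+355]; print('ring',len(P),P.mean(0),P.min(0),P.max(0))
big=cv2.resize(im[150:260,210:410],None,fx=4,fy=4,interpolation=cv2.INTER_CUBIC)
im2,_,_=load('side'); b2=cv2.resize(im2[130:290,240:400],None,fx=3.5,fy=3.5,interpolation=cv2.INTER_CUBIC)
cv2.imwrite('pics/c1.png',big)
E
```

```text
cL 0.1333 241 [0.5524 0.187  0.1302] [0.5527 0.1877] 0.0239
cR 0.1626 254 [0.5527 0.0873 0.1598] [0.5536 0.0873] 0.0236
purple [ 0.626 -0.049  0.02 ] [0.69  0.015 0.135]
red [ 0.556 -0.07   0.02 ] [ 0.602 -0.026  0.135]
stub [ 0.429 -0.106  0.021] [ 0.487 -0.049  0.069]
cam [ 0.608 -0.242  0.02 ] [ 0.697 -0.159  0.113]
spray [0.62  0.381 0.02 ] [0.675 0.437 0.148]
pit [0.485 0.411 0.02 ] [0.623 0.572 0.136]
tumb [0.745 0.023 0.02 ] [0.813 0.089 0.091]
pc [ 0.752 -0.147  0.02 ] [ 0.856 -0.063  0.088]
bar 309 [0.4645 0.1386 0.0516] [0.4522 0.064  0.0351] [0.505  0.211  0.0614]
(0.4783756136894226, 0.13760483264923096) (0.14695550501346588, 0.052728720009326935) 89.65836334228516
cradle ((0.5474709868431091, 0.11589664220809937), (0.19348415732383728, 0.302400141954422), 6.693411350250244)
ring 200 [ 0.64078307 -0.19460215  0.09687108] [ 0.6104184  -0.22548761  0.07614137] [ 0.68149167 -0.16747813  0.11277933]
```

View pics/c1.png

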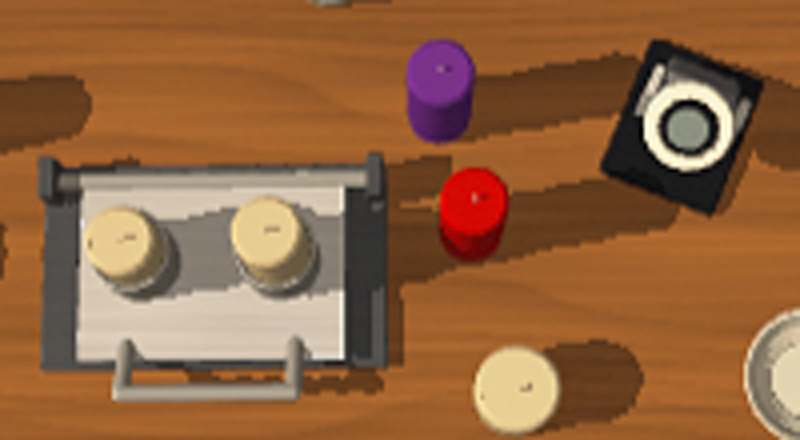

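In the crop, the tall candle is the cream one in the right cup at top (270,225), full frame (278,210). Its top measures 0.160 m and its diameter 47 mm. The left one at (242,211) has its top at 0.130 m, so it is the short one. The red and purple candles are not in the cradle. Next I'll refine the bar and lens.

```bash
python3 - <<'E'
from h import *
im,d,p=load('top'); W=cloud(d,p)
Q=W[236:254,238:290].reshape(-1,3); Q=Q[(Q[:,2]>.046)&(Q[:,2]<.07)&(Q[:,0]<.475)]
print('bar',len(Q),Q.mean(0).round(4),cv2.minAreaRect(Q[:,:2].astype(np.float32)))
for n,(u0,u1,v0,v1) in dict(top=(350,412,150,210),side=(325,385,225,285)).items():
    im,d,p=load(n); W=cloud(d,p)
    m=(im[v0:v1,u0:u1].min(2)>135).astype(np.uint8); k,l,s,c=cv2.connectedComponentsWithStats(m); i=1+s[1:,4].argmax(); v,u=np.where(l==i); 
    P=W[v+v0,u+u0]; P=P[P[:,2]>.05]
    cnt=max(cv2.findContours((l==i).astype(np.uint8),0,2)[0],key=cv2.contourArea); (eu,ev),ax,an=cv2.fitEllipse(cnt); eu+=u0;ev+=v0
    for _ in range(5):
        c=np.median(P,0) if _==0 else P.mean(0); nv=np.linalg.svd(P-P.mean(0))[2][2]; nv*=np.sign(nv[2]); r=abs((P-P.mean(0))@nv); P=P[r<max(.004,2*r.std())]
    print(n,'ring',len(P),P.mean(0).round(4),'n',nv.round(3),'elev',np.degrees(np.arcsin(nv[2])),'yaw',np.degrees(np.arctan2(nv[1],nv[0])), 'ell',eu,ev,ax)
    # ray through ellipse centre to z=.1
    T=np.linalg.inv(np.array(p['view'])); ray=T[:3,:3]@np.array([(eu-p['cx'])/p['fx'],(ev-p['cy'])/p['fy'],1]); o=T[:3,3]; print(' centre at z=.1',(o+ray*(.1-o[2])/ray[2]).round(4))
    dk=(im.max(2)<45)&(abs(W[...,2])<.03); dk[:v0]=0;dk[v1:]=0;dk[:,:u0]=0;dk[:,u1:]=0
    print(' plate',dk.sum(),cv2.minAreaRect(W[dk][:,:2].astype(np.float32)))
E
```

```text
bar 241 [0.4592 0.1396 0.0545] ((0.46288785338401794, 0.13696156442165375), (0.021900666877627373, 0.13117633759975433), 0.9090310335159302)
top ring 167 [ 0.6362 -0.1975  0.0977] n [-0.459  0.179  0.87 ] elev 60.45218609195426 yaw 158.67587375509964 ell 380.9331569671631 179.9520149230957 (20.5025691986084, 24.500205993652344)
 centre at z=.1 [ 0.6389 -0.1947  0.1   ]
 plate 484 ((0.6578640341758728, -0.20556390285491943), (0.08861956745386124, 0.11430885642766953), 66.80908966064453)
side ring 209 [ 0.6366 -0.1987  0.0999] n [-0.464  0.169  0.869] elev 60.3742511637509 yaw 159.9704159471336 ell 348.0175018310547 247.6143798828125 (18.79094696044922, 25.30835723876953)
 centre at z=.1 [ 0.6364 -0.1985  0.1   ]
 plate 213 ((0.6503298878669739, -0.21629735827445984), (0.0632215142250061, 0.10260453075170517), 67.6578140258789)
```

```bash
cat >> h.py <<'E'
def rows(pos,y=None,z=(0,0,-1),Rt=None,frm=None):
    "shift (cm) and turn (deg) in tool axes from now (or frm=(pos,R)) to pos, tool z, tool y near y"
    s=arm.get_state(); p0,R0=frm or (s['position'],R.from_rotvec(s['eef_rot']))
    if Rt is None:
        z=np.array(z,float); z/=np.linalg.norm(z); y=np.array(y,float); y-=z*(y@z); y/=np.linalg.norm(y)
        Rt=R.from_matrix(np.c_[np.cross(y,z),y,z])
    print('d',(R0.inv().apply(np.array(pos)-p0)*100).round(2),'a',np.degrees((R0.inv()*Rt).as_rotvec()).round(1)); return np.array(pos),Rt
E
python3 - <<'E'
from h import *
rows((.44,.35,.26),(.85,.5,0))
rows((.4585,.138,.15),(1,0,0))
rows((.4585,.138,.03),(1,0,0))
E
```

```text
d [-30.86 -20.45  -2.92] a [-0.1  0.  41.3]
d [-39.24 -39.99   8.11] a [-0.1  0.1 71.8]
d [-39.24 -39.97  20.11] a [-0.1  0.1 71.8]
```

```bash
python3 -m creep '[{"dx":-15,"dy":-10,"dz":-3,"az":20,"jaw":1},{"dx":-15,"dy":-10,"dz":-3,"az":20,"jaw":1},{"dx":-31,"dy":-20,"dz":-3,"az":41,"jaw":1},{"dx":-31,"dy":-20,"dz":-3,"az":41,"jaw":1},{"dx":-31,"dy":-20,"dz":-3,"az":41,"jaw":1},{"dx":-31,"dy":-20,"dz":-3,"az":41,"jaw":1},{"dx":-31,"dy":-20,"dz":-3,"az":41,"jaw":1},{"dx":-39.2,"dy":-40,"dz":8,"az":71.8,"jaw":1},{"dx":-39.2,"dy":-40,"dz":8,"az":71.8,"jaw":1},{"dx":-39.2,"dy":-40,"dz":8,"az":71.8,"jaw":1},{"dx":-39.2,"dy":-40,"dz":8,"az":71.8,"jaw":1},{"dx":-39.2,"dy":-40,"dz":8,"az":71.8,"jaw":1},{"dx":-39.2,"dy":-40,"dz":8,"az":71.8,"jaw":1},{"dx":-39.2,"dy":-40,"dz":8,"az":71.8,"jaw":1}]'
python3 - <<'E'
from h import *
s=arm.get_state(); print(s['joint_pos'].round(2),s['joint_velocities'].round(2)); rows((.4585,.138,.031),(1,0,0))
im,d,p=grab('wrist'); cv2.imwrite('pics/w1.png',im)
E
```

```text
[-1.36  0.48  0.02  1.56 -0.01  1.11 -0.08] [-0. -0.  0. -0.  0. -0. -0.]
d [-39.24 -39.97  20.01] a [-0.1  0.1 71.8]invalid input
```

View pics/w1.png

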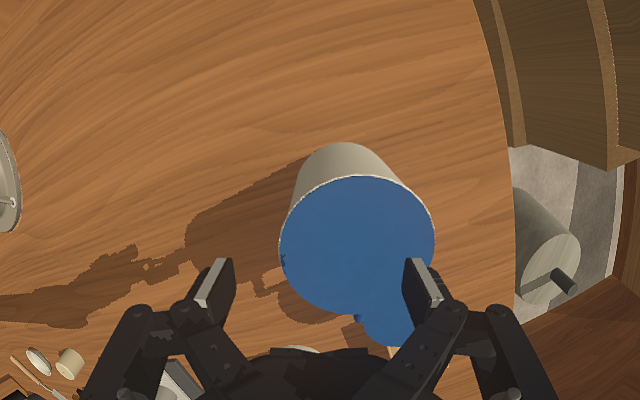

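The move was refused, so the wrist view still shows the start pose above the blue pot. I'll give every key in full.

```bash
python3 -m creep '[{"dx":-15,"dy":-10,"dz":-3,"ax":0,"ay":0,"az":20,"jaw":1},{"dx":-15,"dy":-10,"dz":-3,"ax":0,"ay":0,"az":20,"jaw":1},{"dx":-31,"dy":-20,"dz":-3,"ax":0,"ay":0,"az":41,"jaw":1},{"dx":-31,"dy":-20,"dz":-3,"ax":0,"ay":0,"az":41,"jaw":1},{"dx":-31,"dy":-20,"dz":-3,"ax":0,"ay":0,"az":41,"jaw":1},{"dx":-31,"dy":-20,"dz":-3,"ax":0,"ay":0,"az":41,"jaw":1},{"dx":-31,"dy":-20,"dz":-3,"ax":0,"ay":0,"az":41,"jaw":1},{"dx":-39.2,"dy":-40,"dz":8,"ax":0,"ay":0,"az":71.8,"jaw":1},{"dx":-39.2,"dy":-40,"dz":8,"ax":0,"ay":0,"az":71.8,"jaw":1},{"dx":-39.2,"dy":-40,"dz":8,"ax":0,"ay":0,"az":71.8,"jaw":1},{"dx":-39.2,"dy":-40,"dz":8,"ax":0,"ay":0,"az":71.8,"jaw":1},{"dx":-39.2,"dy":-40,"dz":8,"ax":0,"ay":0,"az":71.8,"jaw":1},{"dx":-39.2,"dy":-40,"dz":8,"ax":0,"ay":0,"az":71.8,"jaw":1},{"dx":-39.2,"dy":-40,"dz":8,"ax":0,"ay":0,"az":71.8,"jaw":1}]'
python3 - <<'E'
from h import *
s=arm.get_state(); print(s['joint_pos'].round(2),s['joint_velocities'].round(2)); rows((.4585,.138,.031),(1,0,0))
E
```

```text
time: 1.9
position: [0.4586, 0.1408, 0.1518]
eef_rot: [-2.218, -2.224, -0.002]
contact_force: [0.5, -0.7, 0.9]
gripper_width: 1.001
grasp_force: 0.0
[-0.8   0.27  0.44  2.11 -0.16  0.79 -0.26] [-0.   -0.    0.01  0.    0.   -0.    0.  ]
d [-0.29 -0.02 12.08] a [ 0.1 -0.1  0.2]
```

```bash
python3 -m creep '[{"dx":-0.2,"dy":0,"dz":4,"ax":0,"ay":0,"az":0,"jaw":1},{"dx":-0.2,"dy":0,"dz":8,"ax":0,"ay":0,"az":0,"jaw":1},{"dx":-0.2,"dy":0,"dz":10,"ax":0,"ay":0,"az":0,"jaw":1},{"dx":-0.2,"dy":0,"dz":12,"ax":0,"ay":0,"az":0,"jaw":1},{"dx":-0.2,"dy":0,"dz":12,"ax":0,"ay":0,"az":0,"jaw":1},{"dx":-0.2,"dy":0,"dz":12,"ax":0,"ay":0,"az":0,"jaw":1}]'
python3 - <<'E'
from h import *
s=arm.get_state(); print(s['joint_pos'].round(2)); rows((.4585,.138,.031),(1,0,0))
im,d,p=grab('side'); cv2.imwrite('pics/s1.png',cv2.resize(im[110:270,180:380],None,fx=4,fy=4)[:600])
E
```

```text
time: 2.65
position: [0.4589, 0.1377, 0.032]
eef_rot: [2.22, 2.222, 0.002]
contact_force: [0.7, -0.2, 0.2]
gripper_width: 1.001
grasp_force: 0.0
[-0.69  0.49  0.34  2.18 -0.32  0.51 -0.11]
d [ 0.03 -0.04  0.1 ] a [ 0.1 -0.   0.1]
```

View pics/s1.png

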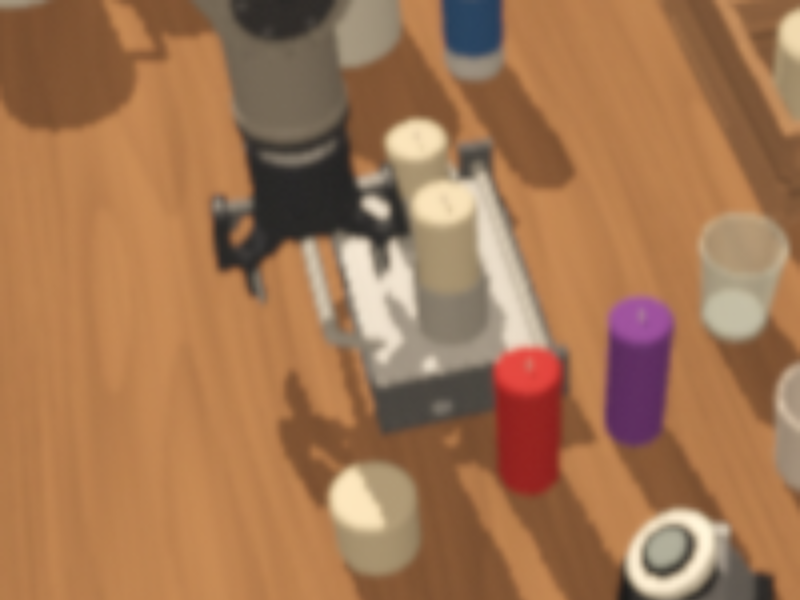

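The bar (about (315,270)–(330,330) in the crop) lies between the open fingers at (255,280) and (385,250), and the candles are clear. I'll close on it.

```bash
python3 -m creep '[{"dx":0,"dy":0,"dz":0,"ax":0,"ay":0,"az":0,"jaw":0},{"dx":0,"dy":0,"dz":0,"ax":0,"ay":0,"az":0,"jaw":0},{"dx":0,"dy":0,"dz":0,"ax":0,"ay":0,"az":0,"jaw":0},{"dx":0,"dy":0,"dz":0,"ax":0,"ay":0,"az":0,"jaw":0},{"dx":0,"dy":0,"dz":0,"ax":0,"ay":0,"az":0,"jaw":0},{"dx":0,"dy":0,"dz":0,"ax":0,"ay":0,"az":0,"jaw":0},{"dx":0,"dy":0,"dz":0,"ax":0,"ay":0,"az":0,"jaw":0},{"dx":0,"dy":0,"dz":0,"ax":0,"ay":0,"az":0,"jaw":0}]'
python3 - <<'E'
import numpy as np
for t in np.arange(.1,.62,.085): print(round(t,3),(100*(-.157*np.cos(.141+t)+.155)).round(2),(100*(.157*np.sin(.141+t)-.022)).round(2))
E
```

```text
time: 3.7
position: [0.4575, 0.1367, 0.0315]
eef_rot: [-2.221, -2.221, 0.002]
contact_force: [-2.5, 0.5, 6.0]
gripper_width: 0.117
grasp_force: 58.4
0.1 0.25 1.55
0.185 0.63 2.83
0.27 1.11 4.07
0.355 1.69 5.27
0.44 2.38 6.42
0.525 3.16 7.5
0.61 4.02 8.51
```

```bash
python3 -m creep '[{"dx":0,"dy":0.1,"dz":-0.8,"ax":0,"ay":0,"az":0,"jaw":0},{"dx":0,"dy":0.25,"dz":-1.55,"ax":0,"ay":0,"az":0,"jaw":0},{"dx":0,"dy":0.4,"dz":-2.2,"ax":0,"ay":0,"az":0,"jaw":0},{"dx":0,"dy":0.63,"dz":-2.8,"ax":0,"ay":0,"az":0,"jaw":0},{"dx":0,"dy":0.9,"dz":-3.5,"ax":0,"ay":0,"az":0,"jaw":0},{"dx":0,"dy":1.1,"dz":-4.1,"ax":0,"ay":0,"az":0,"jaw":0},{"dx":0,"dy":1.4,"dz":-4.7,"ax":0,"ay":0,"az":0,"jaw":0},{"dx":0,"dy":1.7,"dz":-5.3,"ax":0,"ay":0,"az":0,"jaw":0}]'
python3 - <<'E'
from h import *
print(arm.get_state()['torque'])
im,d,p=grab('side'); cv2.imwrite('pics/s2.png',cv2.resize(im[110:270,180:380],None,fx=4,fy=4)[:600])
E
```

```text
time: 4.7
position: [0.474, 0.1368, 0.0844]
eef_rot: [-2.22, -2.22, 0.003]
contact_force: [-4.7, 2.0, -5.9]
gripper_width: 0.118
grasp_force: 58.2
[0.53142668 1.364696   0.05203832]
```

View pics/s2.png

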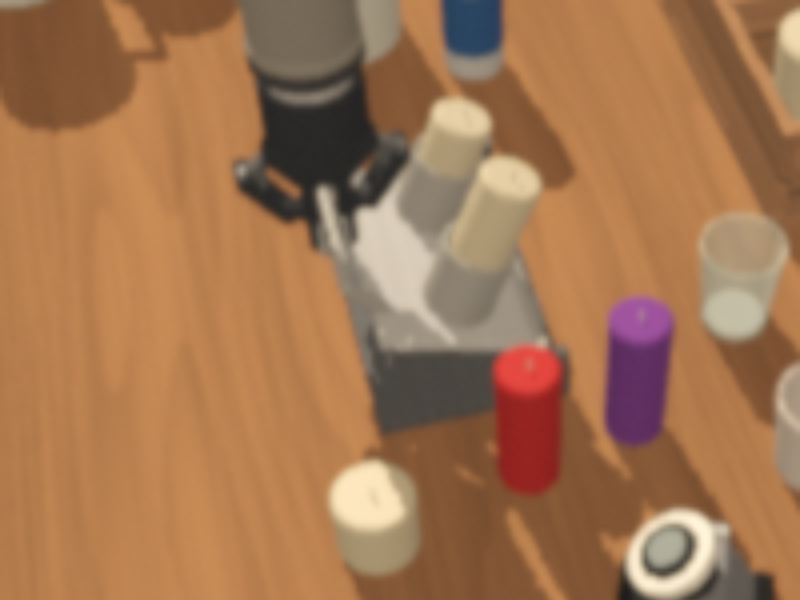

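The tray is tipped about 20°, with the bar in the fingers at (335,215) and both candles seated at (455,170) and (490,240). I'll continue to 0.61 rad and hold.

```bash
python3 -m creep '[{"dx":0,"dy":0.3,"dz":-0.6,"ax":0,"ay":0,"az":0,"jaw":0},{"dx":0,"dy":0.7,"dz":-1.15,"ax":0,"ay":0,"az":0,"jaw":0},{"dx":0,"dy":1.1,"dz":-1.7,"ax":0,"ay":0,"az":0,"jaw":0},{"dx":0,"dy":1.5,"dz":-2.2,"ax":0,"ay":0,"az":0,"jaw":0},{"dx":0,"dy":1.9,"dz":-2.7,"ax":0,"ay":0,"az":0,"jaw":0},{"dx":0,"dy":2.3,"dz":-3.2,"ax":0,"ay":0,"az":0,"jaw":0},{"dx":0,"dy":2.3,"dz":-3.2,"ax":0,"ay":0,"az":0,"jaw":0},{"dx":0,"dy":2.3,"dz":-3.2,"ax":0,"ay":0,"az":0,"jaw":0},{"dx":0,"dy":2.3,"dz":-3.2,"ax":0,"ay":0,"az":0,"jaw":0}]'
python3 - <<'E'
from h import *
im,d,p=grab('top'); W=cloud(d,p)
# tray tilt: plane fit on white tray plate
x,y,z=[W[...,i] for i in range(3)]
m=(im.min(2)>110)&(x>.48)&(x<.62)&(y>.04)&(y<.23)&(z>.03)&(z<.14)
P=W[m]
for _ in range(10):
    n=np.linalg.svd(P-np.median(P,0),full_matrices=False)[2][2]; r=abs((P-np.median(P,0))@n); P=P[r<max(.005,1.5*r.std())]
print(len(P),n.round(3),'tilt',np.arccos(abs(n[2])))
print(arm.get_state()['position'])
cv2.imwrite('pics/t2.png',cv2.resize(im[150:270,200:340],None,fx=4,fy=4))
E
```

```text
time: 5.88
position: [0.4956, 0.1369, 0.1166]
eef_rot: [-2.218, -2.218, 0.006]
contact_force: [-11.3, 2.1, 7.0]
gripper_width: 0.115
grasp_force: 59.0
170 [-0.751 -0.122  0.649] tilt 0.865019676221859
[0.49555048 0.13697985 0.11659213]
```

```bash
python3 - <<'E'
from h import *
im,d,p=load('top'); W=cloud(d,p); z=W[...,2]
m=(W[...,0]>.5)&(W[...,0]<.72)&(W[...,1]>.055)&(W[...,1]<.12)&(z>.14)&(im[...,2]>120)
P=W[m];
for t in np.arange(.45,.8,.02):
    n=np.array([np.sin(t),0,np.cos(t)]); h=(P-[.613,0,.028])@n; print(t.round(2),np.percentile(h,[80,90,95,98]).round(4), (abs(h-.132)<.004).sum(),len(P))
print(P.max(0),P.min(0))
E
python3 -m creep '[{"dx":0,"dy":0,"dz":0,"ax":0,"ay":0,"az":0,"jaw":0},{"dx":0,"dy":0,"dz":0,"ax":0,"ay":0,"az":0,"jaw":0},{"dx":0,"dy":0,"dz":0,"ax":0,"ay":0,"az":0,"jaw":0},{"dx":0,"dy":0,"dz":0,"ax":0,"ay":0,"az":0,"jaw":0}]'
```

```text
0.45 [0.373  0.379  0.3819 0.3835] 46 537
0.47 [0.3674 0.3731 0.3758 0.3772] 52 537
0.49 [0.3617 0.367  0.3696 0.3709] 61 537
0.51 [0.3559 0.3608 0.3633 0.3644] 75 537
0.53 [0.35   0.3544 0.3568 0.3578] 98 537
0.55 [0.3439 0.348  0.3501 0.3511] 130 537
0.57 [0.3377 0.3414 0.3432 0.3443] 161 537
0.59 [0.3312 0.3346 0.3363 0.3373] 165 537
0.61 [0.3246 0.3277 0.3292 0.3302] 166 537
0.63 [0.3179 0.3207 0.322  0.323 ] 145 537
0.65 [0.3112 0.3136 0.3146 0.3156] 115 537
0.67 [0.3044 0.3063 0.3073 0.308 ] 70 537
0.69 [0.2972 0.2989 0.2996 0.3004] 33 537
0.71 [0.29   0.2915 0.2921 0.2928] 7 537
0.73 [0.2825 0.2839 0.2844 0.285 ] 2 537
0.75 [0.2749 0.2762 0.2768 0.2774] 1 537
0.77 [0.2672 0.2684 0.2691 0.2697] 0 537
0.79 [0.2593 0.2606 0.2612 0.2621] 0 537
[0.65399243 0.11994373 0.51034069] [0.50126546 0.06483721 0.14000993]
time: 6.42
position: [0.4956, 0.137, 0.1166]
eef_rot: [-2.218, -2.219, 0.006]
contact_force: [-12.0, 1.2, 6.3]
gripper_width: 0.114
grasp_force: 59.0
```

View pics/t2.png

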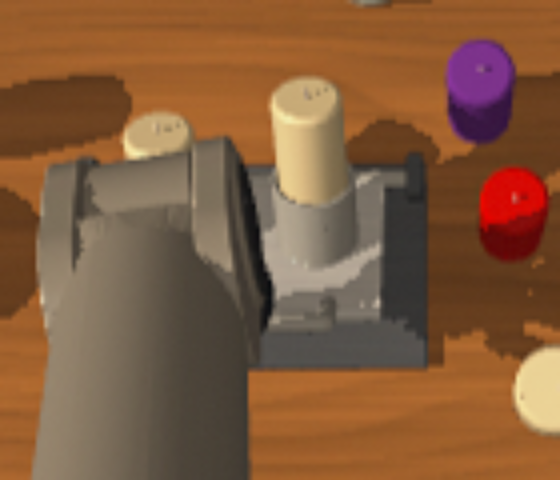

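Tall candle's top face (308,95) fits a tilt of about 0.59 rad. Both candles are seated, and the tray has now been held for over 1 s. I'll lower it along the arc.

```bash
python3 -m creep '[{"dx":0,"dy":-0.45,"dz":0.5,"ax":0,"ay":0,"az":0,"jaw":0},{"dx":0,"dy":-0.85,"dz":1.0,"ax":0,"ay":0,"az":0,"jaw":0},{"dx":0,"dy":-1.25,"dz":1.55,"ax":0,"ay":0,"az":0,"jaw":0},{"dx":0,"dy":-1.6,"dz":2.1,"ax":0,"ay":0,"az":0,"jaw":0},{"dx":0,"dy":-2.0,"dz":2.7,"ax":0,"ay":0,"az":0,"jaw":0},{"dx":0,"dy":-2.3,"dz":3.25,"ax":0,"ay":0,"az":0,"jaw":0},{"dx":0,"dy":-2.6,"dz":3.85,"ax":0,"ay":0,"az":0,"jaw":0},{"dx":0,"dy":-2.9,"dz":4.45,"ax":0,"ay":0,"az":0,"jaw":0},{"dx":0,"dy":-3.1,"dz":5.05,"ax":0,"ay":0,"az":0,"jaw":0},{"dx":0,"dy":-3.35,"dz":5.7,"ax":0,"ay":0,"az":0,"jaw":0},{"dx":0,"dy":-3.5,"dz":6.3,"ax":0,"ay":0,"az":0,"jaw":0},{"dx":0,"dy":-3.65,"dz":6.9,"ax":0,"ay":0,"az":0,"jaw":0},{"dx":0,"dy":-3.75,"dz":7.6,"ax":0,"ay":0,"az":0,"jaw":0},{"dx":0,"dy":-3.8,"dz":8.1,"ax":0,"ay":0,"az":0,"jaw":0},{"dx":0,"dy":-3.8,"dz":8.6,"ax":0,"ay":0,"az":0,"jaw":0},{"dx":0,"dy":-3.8,"dz":8.6,"ax":0,"ay":0,"az":0,"jaw":0},{"dx":0,"dy":-3.8,"dz":8.6,"ax":0,"ay":0,"az":0,"jaw":0},{"dx":0,"dy":-3.8,"dz":8.6,"ax":0,"ay":0,"az":0,"jaw":0}]'
```

```text
time: 8.68
position: [0.4576, 0.1367, 0.0313]
eef_rot: [-2.218, -2.219, 0.006]
contact_force: [-15.6, 1.5, 19.3]
gripper_width: 0.114
grasp_force: 64.9
```

```bash
python3 -m creep '[{"dx":0,"dy":0,"dz":0,"ax":0,"ay":0,"az":0,"jaw":1},{"dx":0,"dy":0,"dz":0,"ax":0,"ay":0,"az":0,"jaw":1},{"dx":0,"dy":0,"dz":0,"ax":0,"ay":0,"az":0,"jaw":1},{"dx":0,"dy":0,"dz":0,"ax":0,"ay":0,"az":0,"jaw":1},{"dx":0,"dy":0,"dz":0,"ax":0,"ay":0,"az":0,"jaw":1},{"dx":0,"dy":0,"dz":0,"ax":0,"ay":0,"az":0,"jaw":1},{"dx":0,"dy":0,"dz":-4,"ax":0,"ay":0,"az":0,"jaw":1},{"dx":0,"dy":0,"dz":-8,"ax":0,"ay":0,"az":0,"jaw":1},{"dx":0,"dy":0,"dz":-12,"ax":0,"ay":0,"az":0,"jaw":1},{"dx":0,"dy":0,"dz":-17,"ax":0,"ay":0,"az":0,"jaw":1},{"dx":0,"dy":0,"dz":-20,"ax":0,"ay":0,"az":0,"jaw":1},{"dx":0,"dy":0,"dz":-20,"ax":0,"ay":0,"az":0,"jaw":1},{"dx":0,"dy":0,"dz":-20,"ax":0,"ay":0,"az":0,"jaw":1}]'
python3 - <<'E'
from h import *
rows((.553,.087,.23),(1,0,0)); rows((.553,.087,.106),(1,0,0))
im,d,p=grab('side'); W=cloud(d,p)
y=W[...,1];z=W[...,2];x=W[...,0]
for nm,yc,zt in(('tall',.087,.16),('short',.187,.13)):
    m=(abs(y-yc)<.035)&(abs(x-.553)<.05)&(abs(z-zt)<.008); P=W[m]; print(nm,m.sum(),P.mean(0).round(4),np.round(cv2.minEnclosingCircle(P[:,:2].astype(np.float32))[0],4))
E
```

```text
time: 10.3
position: [0.4597, 0.1366, 0.2296]
eef_rot: [-2.221, -2.221, 0.001]
contact_force: [-0.8, -0.1, 0.1]
gripper_width: 0.995
grasp_force: 0.0
d [-4.96  9.33 -0.05] a [-0.1  0.  -0. ]
d [-4.96  9.34 12.35] a [-0.1  0.  -0. ]
tall 172 [0.5518 0.0847 0.1604] [0.5526 0.0862]
short 147 [0.5514 0.1842 0.1303] [0.5523 0.1881]
```

Level again; the tall candle's top is at (0.553, 0.0865, 0.160). I'll move over it and descend.

```bash
python3 -m creep '[{"dx":-2.5,"dy":4.7,"dz":0,"ax":0,"ay":0,"az":0,"jaw":1},{"dx":-5,"dy":9.35,"dz":0,"ax":0,"ay":0,"az":0,"jaw":1},{"dx":-5,"dy":9.35,"dz":0,"ax":0,"ay":0,"az":0,"jaw":1},{"dx":-5,"dy":9.35,"dz":0,"ax":0,"ay":0,"az":0,"jaw":1},{"dx":-5,"dy":9.35,"dz":3,"ax":0,"ay":0,"az":0,"jaw":1},{"dx":-5,"dy":9.35,"dz":6,"ax":0,"ay":0,"az":0,"jaw":1},{"dx":-5,"dy":9.35,"dz":9,"ax":0,"ay":0,"az":0,"jaw":1},{"dx":-5,"dy":9.35,"dz":11,"ax":0,"ay":0,"az":0,"jaw":1},{"dx":-5,"dy":9.35,"dz":12.6,"ax":0,"ay":0,"az":0,"jaw":1},{"dx":-5,"dy":9.35,"dz":12.6,"ax":0,"ay":0,"az":0,"jaw":1},{"dx":-5,"dy":9.35,"dz":12.6,"ax":0,"ay":0,"az":0,"jaw":1}]'
```

```text
time: 11.72
position: [0.5541, 0.087, 0.105]
eef_rot: [2.221, 2.221, 0.001]
contact_force: [0.5, -0.5, 0.2]
gripper_width: 1.002
grasp_force: 0.0
```

```bash
python3 -m creep '[{"dx":0,"dy":0,"dz":0,"ax":0,"ay":0,"az":0,"jaw":0},{"dx":0,"dy":0,"dz":0,"ax":0,"ay":0,"az":0,"jaw":0},{"dx":0,"dy":0,"dz":0,"ax":0,"ay":0,"az":0,"jaw":0},{"dx":0,"dy":0,"dz":0,"ax":0,"ay":0,"az":0,"jaw":0},{"dx":0,"dy":0,"dz":0,"ax":0,"ay":0,"az":0,"jaw":0},{"dx":0,"dy":0,"dz":0,"ax":0,"ay":0,"az":0,"jaw":0},{"dx":0,"dy":0,"dz":0,"ax":0,"ay":0,"az":0,"jaw":0},{"dx":0,"dy":0,"dz":0,"ax":0,"ay":0,"az":0,"jaw":0}]'
```

```text
time: 12.72
position: [0.554, 0.0868, 0.1051]
eef_rot: [-2.222, -2.221, -0.001]
contact_force: [-1.8, -0.0, 6.6]
gripper_width: 0.536
grasp_force: 60.4
```

```bash
python3 -m creep '[{"dx":0,"dy":0,"dz":-1,"ax":0,"ay":0,"az":0,"jaw":0},{"dx":0,"dy":0,"dz":-2,"ax":0,"ay":0,"az":0,"jaw":0},{"dx":0,"dy":0,"dz":-3,"ax":0,"ay":0,"az":0,"jaw":0},{"dx":0,"dy":0,"dz":-4,"ax":0,"ay":0,"az":0,"jaw":0},{"dx":0,"dy":0,"dz":-5,"ax":0,"ay":0,"az":0,"jaw":0},{"dx":0,"dy":0,"dz":-6,"ax":0,"ay":0,"az":0,"jaw":0},{"dx":0,"dy":0,"dz":-8,"ax":0,"ay":0,"az":0,"jaw":0},{"dx":0,"dy":0,"dz":-10,"ax":0,"ay":0,"az":0,"jaw":0},{"dx":0,"dy":0,"dz":-12,"ax":0,"ay":0,"az":0,"jaw":0},{"dx":0,"dy":0,"dz":-14,"ax":0,"ay":0,"az":0,"jaw":0},{"dx":0,"dy":0,"dz":-17,"ax":0,"ay":0,"az":0,"jaw":0},{"dx":0,"dy":0,"dz":-17,"ax":0,"ay":0,"az":0,"jaw":0},{"dx":0,"dy":0,"dz":-17,"ax":0,"ay":0,"az":0,"jaw":0}]'
python3 - <<'E'
from h import *
# candle axis & foot vs tool from the side view
s=arm.get_state(); im,d,p=grab('side'); W=cloud(d,p); T=s['position']
print(s['joint_pos'].round(2))
hsv=cv2.cvtColor(im,cv2.COLOR_BGR2HSV)
m=(np.hypot(W[...,0]-T[0],W[...,1]-T[1])<.04)&(W[...,2]<T[2]-.005)&(W[...,2]>T[2]-.11)&(hsv[...,1]>50)&(hsv[...,0]>15)
P=W[m]; print(len(P),'z',np.percentile(P[:,2],[1,50,99]).round(4))
for a,b in((.01,.03),(.03,.05),(.05,.068)):
    Q=P[(T[2]-P[:,2]>a)&(T[2]-P[:,2]<b)]; print(a,len(Q),(Q.mean(0)-T).round(4))
psi=np.radians(158); n=np.array([.5*np.cos(psi),.5*np.sin(psi),.866]); L=np.array([.637,-.1975,.1])
for k in (.22,.17):
    for y in ((1,0,0),(.9,-.4,0)):
        print(k,y,(L+k*n).round(4)); rows(L+k*n,y,-n)
E
```

```text
time: 14.35
position: [0.5532, 0.0867, 0.2736]
eef_rot: [-2.221, -2.221, 0.001]
contact_force: [0.5, -0.5, -2.4]
gripper_width: 0.537
grasp_force: 61.6
[-0.73  0.27  0.56  1.81 -0.16  1.1  -0.11]
280 z [0.2075 0.2383 0.2678]
0.01 98 [-0.0041 -0.0155 -0.0199]
0.03 89 [-0.0049 -0.0154 -0.0402]
0.05 68 [-0.0042 -0.015  -0.0579]
0.22 (1, 0, 0) [ 0.535  -0.1563  0.2905]
d [-24.3   -1.8   -1.72] a [-27.6 -11.9  -2.9]
0.22 (0.9, -0.4, 0) [ 0.535  -0.1563  0.2905]
d [-24.3   -1.8   -1.72] a [-29.9  -5.1  23.7]
0.17 (1, 0, 0) [ 0.5582 -0.1657  0.2472]
d [-25.23   0.53   2.61] a [-27.6 -11.9  -2.9]
0.17 (0.9, -0.4, 0) [ 0.5582 -0.1657  0.2472]
d [-25.23   0.53   2.61] a [-29.9  -5.1  23.7]
```

The candle is held straight, its foot about 70 mm beyond the TCP. Swing over to a point 150 mm out along the lens axis, high above the red look-alike.

```bash
python3 -m creep '[{"dx":-2,"dy":0,"dz":-1,"ax":0,"ay":0,"az":2,"jaw":0},{"dx":-5,"dy":0,"dz":-2,"ax":0,"ay":0,"az":5,"jaw":0},{"dx":-8,"dy":0,"dz":-2,"ax":-4,"ay":-1,"az":8,"jaw":0},{"dx":-11,"dy":-0.5,"dz":-2,"ax":-9,"ay":-2,"az":11,"jaw":0},{"dx":-14,"dy":-1,"dz":-2,"ax":-13,"ay":-2,"az":14,"jaw":0},{"dx":-17,"dy":-1,"dz":-2,"ax":-18,"ay":-3,"az":17,"jaw":0},{"dx":-20,"dy":-1.5,"dz":-2,"ax":-23,"ay":-4,"az":20,"jaw":0},{"dx":-22.5,"dy":-1.8,"dz":-1.7,"ax":-27,"ay":-5,"az":22,"jaw":0},{"dx":-24.3,"dy":-1.8,"dz":-1.7,"ax":-29.9,"ay":-5.1,"az":23.7,"jaw":0},{"dx":-24.3,"dy":-1.8,"dz":-1.7,"ax":-29.9,"ay":-5.1,"az":23.7,"jaw":0},{"dx":-24.3,"dy":-1.8,"dz":-1.7,"ax":-29.9,"ay":-5.1,"az":23.7,"jaw":0},{"dx":-24.3,"dy":-1.8,"dz":-1.7,"ax":-29.9,"ay":-5.1,"az":23.7,"jaw":0},{"dx":-24.3,"dy":-1.8,"dz":-1.7,"ax":-29.9,"ay":-5.1,"az":23.7,"jaw":0}]'
python3 - <<'E'
from h import *
s=arm.get_state(); print(s['joint_pos'].round(2))
psi=np.radians(158); n=np.array([.5*np.cos(psi),.5*np.sin(psi),.866]); L=np.array([.637,-.1975,.1])
rows(L+.17*n,(.9,-.4,0),-n)
E
```

```text
time: 16.02
position: [0.5361, -0.1559, 0.2914]
eef_rot: [2.252, 1.456, 0.417]
contact_force: [0.8, -0.4, -2.7]
gripper_width: 0.536
grasp_force: 61.8
[-0.65 -0.07  0.71  2.19  0.4   0.53 -0.64]
d [-0.09 -0.13  5.03] a [ 0.1 -0.1  0. ]
```

```bash
python3 -m creep '[{"dx":0,"dy":-0.1,"dz":1.2,"ax":0,"ay":0,"az":0,"jaw":0},{"dx":-0.1,"dy":-0.1,"dz":2.4,"ax":0,"ay":0,"az":0,"jaw":0},{"dx":-0.1,"dy":-0.1,"dz":3.6,"ax":0,"ay":0,"az":0,"jaw":0},{"dx":-0.1,"dy":-0.1,"dz":5,"ax":0,"ay":0,"az":0,"jaw":0},{"dx":-0.1,"dy":-0.1,"dz":5,"ax":0,"ay":0,"az":0,"jaw":0},{"dx":-0.1,"dy":-0.1,"dz":5,"ax":0,"ay":0,"az":0,"jaw":0},{"dx":-0.1,"dy":-0.1,"dz":5,"ax":0,"ay":0,"az":0,"jaw":0}]'
python3 - <<'E'
from h import *
s=arm.get_state(); psi=np.radians(158); n=np.array([.5*np.cos(psi),.5*np.sin(psi),.866]); L=np.array([.637,-.1975,.1])
rows(L+.17*n,(.9,-.4,0),-n)
ex=np.array([.866*np.cos(psi),.866*np.sin(psi),-.5]); ey=np.cross(n,ex)
F=np.c_[ex,ey,n]
for nm in('side','top'):
    im,d,p=grab(nm); W=cloud(d,p); hsv=cv2.cvtColor(im,cv2.COLOR_BGR2HSV)
    Q=(W-L)@F; m=(np.hypot(Q[...,0],Q[...,1])<.05)&(Q[...,2]>.06)&(Q[...,2]<.2)&(hsv[...,1]>45)&(hsv[...,0]>12)&(hsv[...,0]<35)&(hsv[...,2]>80)
    P=Q[m]; print(nm,len(P),np.percentile(P[:,2],[1,5,50,99]).round(4))
    if len(P)<20: continue
    A=P-P.mean(0); 
    for a in np.arange(.09,.18,.02):
        B=P[abs(P[:,2]-a)<.01]
        if len(B)>8: # fit circle r=.0235
            from scipy.optimize import least_squares
            r=least_squares(lambda c:np.hypot(B[:,0]-c[0],B[:,1]-c[1])-.0235,[0,0],loss='soft_l1',f_scale=.002).x; print(a.round(2),len(B),r.round(4))
    if nm=='side': cv2.imwrite('pics/s9.png',cv2.resize(im[100:300,240:420],None,fx=3,fy=3))
E
```

```text
time: 16.9
position: [0.558, -0.166, 0.248]
eef_rot: [2.253, 1.456, 0.418]
contact_force: [-0.1, -0.1, -1.9]
gripper_width: 0.541
grasp_force: 61.8
d [ 0.03 -0.03  0.08] a [ 0.1 -0.1 -0. ]
side 568 [0.105  0.1096 0.1545 0.1993]
0.11 84 [ 0.0001 -0.003 ]
0.13 111 [-0.0002 -0.0028]
0.15 127 [-0.0003 -0.0027]
0.17 115 [-0.0007 -0.0028]
top 96 [0.1037 0.1069 0.1517 0.1986]
0.11 17 [ 0.0002 -0.0008]
0.13 19 [-0.0003 -0.0007]
0.15 20 [-0.0006 -0.0005]
0.17 22 [-0.0014 -0.    ]
```

View pics/s9.png

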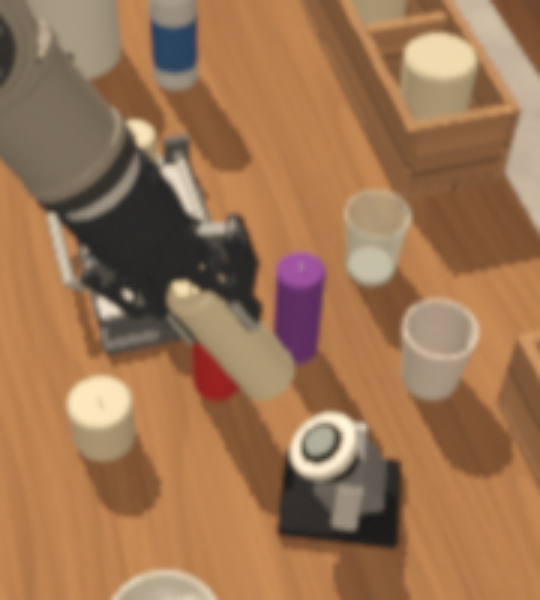

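The candle's foot at (270,378) in the crop faces the lens at (322,440). It measures about 102 mm out, within 3 mm of the axis and parallel to it. The short candle is still in its cup at (140,135) and the tray is level. I'll settle briefly and hand in.

```bash
python3 -m creep '[{"dx":0,"dy":0,"dz":0,"ax":0,"ay":0,"az":0,"jaw":0},{"dx":0,"dy":0,"dz":0,"ax":0,"ay":0,"az":0,"jaw":0},{"dx":0,"dy":0,"dz":0,"ax":0,"ay":0,"az":0,"jaw":0},{"dx":0,"dy":0,"dz":0,"ax":0,"ay":0,"az":0,"jaw":0}]'; python3 -c "
from cell import arm
print(arm.hand_in())"
```

```text
time: 17.5
position: [0.5578, -0.1661, 0.2475]
eef_rot: [2.253, 1.455, 0.417]
contact_force: [-1.0, -0.2, -0.8]
gripper_width: 0.537
grasp_force: 61.8
the job is handed in; nothing more can be done
None
```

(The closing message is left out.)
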